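# Uncouple the adapter from the bench air coupler

## Robot

A 6-joint arm with a two-finger parallel gripper is mounted at the origin on a cart in front of the work surface, level with it; the furniture and walls round the work are solid. World frame = base frame: x ahead of the robot, y to its left, z up, the work surface at z = 0. Lengths are in m, angles in rad, forces in N, time in s.
With the tool pointing down it reaches from about 0.375 to 0.975 m from the base axis. Payload 3.8 kg.
Tool frame: the origin (TCP) lies midway between the tips of the shut fingers; the grasp point (between the pads) lies 19 mm behind it; x points along the fingers, y is the direction in which the jaws open and shut, and the axes are right-handed (so a half turn about x gives the same grasp; the last joint's range is limited). The gripper opens to 88 mm and grips with 3 to 60 N. Pads are 18 mm wide; open, the fingers measure 123 mm over their backs; the gripper's body (75 mm by 187 mm) begins 45 mm behind the grasp point.
Start: joints at [-1.282, 0.264, 1.604, -0, 1.274, -0.037], TCP at [0.216, -0.639, 0.239] pointing down, gripper open.
Joint ranges: [-2.63, 2.63], [-0.94, 2.18], [0.31, 2.57], [-1.31, 4.45], [0, 2.66], [-2.55, 2.55]. Speed limits (rad/s): [2.57, 2.57, 3.14, 3.14, 3.14, 3.14].

## Interface

Orientations are given as a rotation vector (axis times angle).
In Python, from cell import manip, inverse_kinematics, cams, order gives the robot as it stands. Calls block until the motion is done:
- manip.move_pose(position, orientation): joint-space move of the TCP to a pose.
- manip.move_linear(position, rate=0.15, rot=None): straight line of the TCP; rot=None keeps the orientation; rate is the mean speed in m/s.
- manip.set_joints(angles): joint-space move.
- manip.set_gripper(opening, force=None): finger opening in m; force is the grip in N (None keeps the last); returns when the fingers have stopped.
- manip.dwell(seconds).
- inverse_kinematics(position, orientation): joint angles nearest the present ones, or None.
- manip.state(): the state.
- cams.capture(name): name is "side" or "top"; returns a dict with "image" (420x560x3 uint8, blue, green, red), "z_map" (420x560 float32, m along the optical axis (not along the pixel's ray), 0 where there is no reading), "intrinsics" (3x3 intrinsics, pixels), "k1" (the pictures are not rectified: a ray, as slopes to the right and down, at radius r is drawn at 1 + k1 r^2 times it, then the intrinsics apply), "position" and "orientation" of the camera in the world. Camera axes: x right, y down, z forward; pixel columns grow to the right and rows downward; lengths in m; the calibration is good to about 2 mm. A picture is of the moment at which its call begins.
A pose or a line that the arm cannot do raises manip.IKError and nothing moves.
- order.close_job(): hands the job in, once; it reports no verdict.
The state is a dict: "clock": time; "joint_pos": joint angles; "joint_velocities": joint speeds; "tau": joint torques, N m; "tool_pos": TCP position; "tcp_rot": TCP orientation; "contact_force": force on the tool from outside, world axes, zero at the start; "moment": the same for the moment, N m; "gripper_width": finger opening in m.
Only numpy, scipy, OpenCV 4.12 (cv2) and the standard library are available. Lean on these libraries where they do the work, as an engineer would, in place of code of your own. Each camera call takes 0.05 s, during which the arm holds its last target. There are 200 camera calls.

## Task

Take the adapter (the turned steel piece with a hexagon) out of the bench air coupler: press the locking lever down until it clicks and stays down, draw the sprung sleeve back until its catch holds it, then draw the adapter straight out and lay it down flat inside the shallow steel tray, without letting it drop. Leave the lever down and the sleeve caught back, and do not shift the other things on the table.

Things in the scene. Friction and masses are not known exactly. Their poses are not given: they have to be found in the camera images.
- coupler: Bench air coupler, bolted down: base plate 200 x 62 x 12 mm, aluminium block 124 mm tall with clevis (x = -118 to -82 mm), and out of it a level barrel, axis 85 mm above the table, with the sleeve round it and the adapter in its mouth (x = +46 mm). Origin on the table under the barrel's axis; x axis level along the barrel: the adapter draws out along +x, the sleeve draws back along -x.
- lever_pad (a point): Middle of the top of the black pad (34 x 28 mm) at the rear end of the sprung-up locking lever, 76 mm behind the lever's pin (pin at coupler x = -95, y = -10, z = 115 mm). At the start about 147 mm above the table; it sinks about 26 mm when pressed fully down, moving about 7 mm to the rear.
- lock_lever (a joint): Locking lever angle (rad): 0 = up, its nose blocks the sleeve; 0.36 = down on its stop. Pressing the pad takes 3.5 N at first, about 6 N at the detent. Near 0.32 a pawl snaps over it and holds it down at 0.31 when let go; let go earlier it springs up. It stays down for good.
- sleeve_grip (a point): Middle of the sleeve's knurled waist, on the barrel's axis, axes as the coupler. The waist is 40 mm in diameter with 34 mm free length between two flanges 58 mm in diameter (they begin 17 mm ahead of and behind this point). Fingers can straddle it from above, grip it or push on the rear flange.
- sleeve (a joint): How far the sprung sleeve is drawn back along coupler -x (m): 0 = home, 0.020 = hard stop. Only 2.5 mm while the lever is up. It takes 5 N at first, up to 12 N. From about 0.016 on a catch drops in front of its rear ring and holds it at 0.0155 when let go; let go earlier it springs home. The adapter is locked (4 mm play) until it is back by 0.010.
- adapter_centre (a point): Half-way along the axis of the loose steel adapter, 136 mm long, 0.2 to 0.45 kg; x points along it from its nose (-68 mm) to its free end (+68 mm, away from the coupler). From here -8 to +62 mm: plain grip, 32 mm in diameter; -18 to -8: hexagon 38 mm across flats; -68 to -18: shank 23.4 mm in diameter, about 45 mm deep in the socket, play 1.6 mm. Freed, it needs a few N; sags up to 0.04 rad.
- tray: Shallow open steel tray, fixed to the table, 200 mm (its x axis) x 110 mm (its y axis), 14 mm tall, walls 3 mm, with a rubber liner. The origin is at the centre of its underside on the table.
- tray_floor (a point): Centre of the top of the tray's rubber liner, 4 mm above the table; axes as the tray. Mind the furniture: to the right of coupler and tray a box-shaped instrument 0.31 m tall with a lamp column (from x = 0.48, y below -0.11), and behind the coupler a monitor (from x = 0.69, y above -0.05, its lower edge 0.09 m up).
- spanner: Bystander, to be left alone: flat combination spanner, 154 x 29 x 7 mm, lying behind the coupler. Origin at the centre of its underside.
- screwdriver: Bystander, to be left alone: screwdriver, 207 mm long, 27 mm thick, lying behind the coupler. Origin at the centre of its underside.
- big_weight: Bystander, to be left alone: cylindrical steel weight with a knob, 42 mm across, 66 mm tall, front left. Origin at the centre of its underside.
- small_weight: Bystander, to be left alone: cylindrical brass-coloured weight with a knob, 31 mm across, 49 mm tall, front left. Origin at the centre of its underside.
- tape_roll: Bystander, to be left alone: black roll of tape lying flat, 58 mm across, 19 mm tall, front. Origin at the centre of its underside.
- stamp: Bystander, to be left alone: hand stamp with a turned grip, 48 x 26 x 68 mm tall, front right. Origin at the centre of its underside.
- timer: Bystander, to be left alone: square bench timer with a round dial, 62 mm tall, front right. Origin at the centre of its underside.
- mouse: Bystander, to be left alone: computer mouse, 110 x 62 x 45 mm, front right. Origin at the centre of its underside.

How it is judged:
By the outcome, as a careful person would: the job done as asked, in the order asked, and still so for the second after the job is handed in, with the robot touching nothing.
It also fails if it takes over 69 s, if anything falls off the work surface, if the arm or the gripper's body presses on something with over 40 N, if the wrist force passes 120 N, or if a joint passes its speed limit or range.

## Working session

There is one attempt and no reset: what is moved stays moved. The work goes in short steps, each a Python script; the robot and the scene stay as the last script left them, time stands still between calls to the robot, and variables do not carry over. Pictures are saved under pics/ and viewed, about 8 in all and at most 12, crops included, and the job is handed in when it is done.

```bash
ls; mkdir -p pics; cat > h.py <<'E'
import numpy as np, cv2
from scipy.spatial.transform import Rotation as R
from cell import manip, inverse_kinematics, cams, order
def snap(name, fn=None):
    c=cams.capture(name)
    if fn: cv2.imwrite(fn,c["image"])
    np.save('pics/last_%s.npy'%name,c,allow_pickle=True)
    return c
def load(name): return np.load('pics/last_%s.npy'%name,allow_pickle=True).item()
def Rm(o):
    o=np.array(o,float); return o if o.shape==(3,3) else (R.from_rotvec(o).as_matrix() if o.size==3 else R.from_quat(o).as_matrix())
def cloud(c):
    K=c["intrinsics"]; z=c["z_map"]; h,w=z.shape
    uv=np.stack(np.meshgrid(np.arange(w),np.arange(h)),-1).reshape(-1,1,2).astype(float)
    n=cv2.undistortPoints(uv,K,np.array([c["k1"],0,0,0,0.])).reshape(h,w,2)
    P=np.dstack([n*z[...,None],z]); return P@Rm(c["orientation"]).T+np.array(c["position"])
def proj(c,p):
    M=Rm(c["orientation"]).T; q=(np.atleast_2d(p)-c["position"])@M.T
    return cv2.projectPoints(q,np.zeros(3),np.zeros(3),c["intrinsics"],np.array([c["k1"],0,0,0,0.]))[0].reshape(-1,2)
def st():
    s=manip.state(); print('t%.1f'%s['clock'],np.round(s['tool_pos'],4),'F',np.round(s['contact_force'],1),'w%.4f'%s['gripper_width'])
    return s
E
python3 - <<'E'
from h import *
for n in("side","top"):
    c=snap(n,'pics/%s0.png'%n); print(n,c["position"],c["orientation"],c["intrinsics"],c["k1"])
s=st();print(s['tcp_rot'])
E
```

```text
pics
side [-0.15772904  0.88892438  0.67564439] [-0.7542071   2.30634653 -1.3896656 ] [[426.57622858   0.         280.21821682]
 [  0.         426.57622858 206.82517651]
 [  0.           0.           1.        ]] -0.04534530894427824
top [ 0.28715524 -0.0243213   1.62469473] [-2.14351574  2.12814113 -0.16245359] [[425.9657721    0.         285.84730368]
 [  0.         425.9657721  201.1968321 ]
 [  0.           0.           1.        ]] -0.08152877599597992
t0.1 [ 0.2159 -0.6389  0.2375] F [-0.1  0.9 -0.5] w0.0881
[ 2.0456907   0.33829177 -2.04625431]
```

View pics/side0.png

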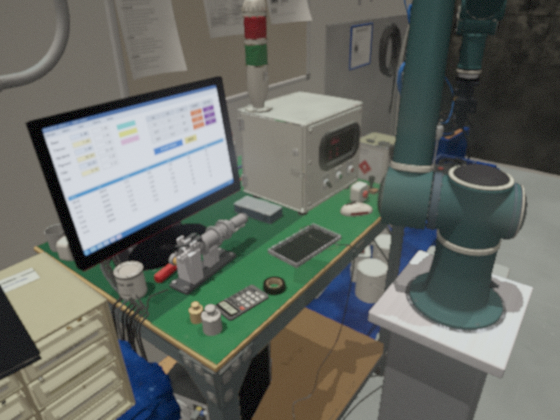

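View pics/top0.png

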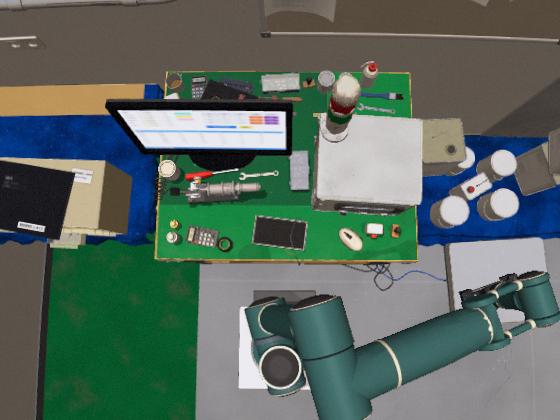

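```bash
python3 - <<'E'
from h import *
a=load("top")["image"][150:260,155:315]; b=load("side")["image"][195:295,140:360]
cv2.imwrite('pics/top_c.png',cv2.resize(a,None,fx=5,fy=5,interpolation=cv2.INTER_CUBIC))
cv2.imwrite('pics/side_c.png',cv2.resize(b,None,fx=3.6,fy=3.6,interpolation=cv2.INTER_CUBIC))
E
```

```text
(no output)
```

View pics/top_c.png

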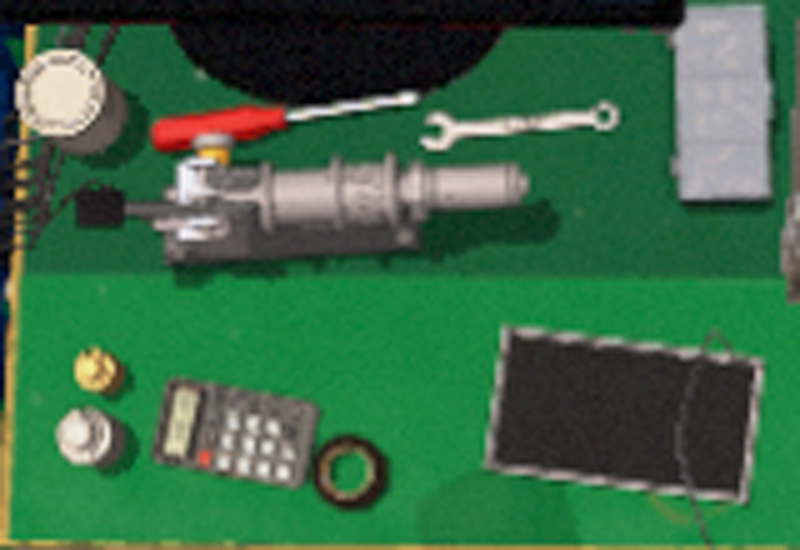

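View pics/side_c.png

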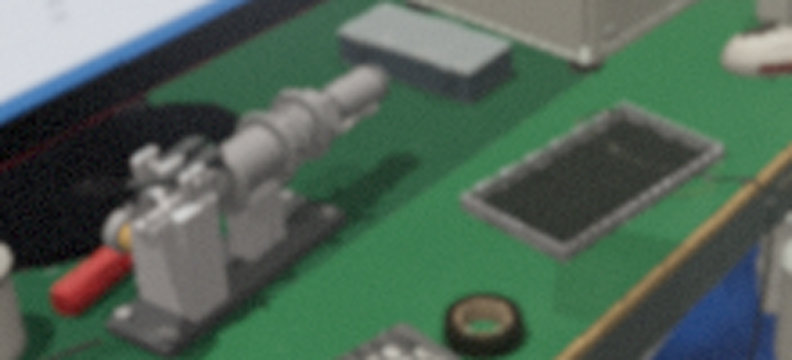

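```bash
python3 - <<'E'
from h import *
c=load("top");P=cloud(c)
# table and tray
def pt(u,v): return P[int(150+v/5),int(155+u/5)]
for n,u,v in [("table",300,310),("tray mid",620,415),("pad",100,208)]: print(n,np.round(pt(u,v),4))
# tray corners: intersect rays at z=.014
K=c["intrinsics"]
def ray(u,v,z):
    n=cv2.undistortPoints(np.array([[[155+(u-2)/5,150+(v-2)/5]]]),K,np.array([c["k1"],0,0,0,0.])).ravel()
    d=Rm(c["orientation"])@np.r_[n,1]; o=c["position"]; return o+d*(z-o[2])/d[2]
cor=np.array([ray(*q,.014) for q in [(503,327),(763,362),(745,502),(487,467)]]);print(np.round(cor,4),np.round(cor.mean(0),4),[np.linalg.norm(cor[i]-cor[i-1]).round(3) for i in range(4)])
print('pad',ray(100,208,.147))
g0=ray(440,186,.101);g1=ray(520,186,.101);print('grip',g0,g1)
for n in("top","side"):
    Q=cloud(load(n)).reshape(-1,3)
    m=(Q[:,2]>.06)&(Q[:,2]<.2)&(abs(Q[:,0]-.6)<.09)&(Q[:,1]>.0)&(Q[:,1]<.45)
    Q=Q[m];print(n,len(Q))
    for y in np.arange(.05,.42,.008):
        q=Q[abs(Q[:,1]-y)<.004]
        if len(q): 
            t=q[q[:,2]>q[:,2].max()-.006]
            print('y%.3f n%d x %.3f..%.3f zmax %.4f xtop %.3f'%(y,len(q),q[:,0].min(),q[:,0].max(),q[:,2].max(),t[:,0].mean()))
E
```

```text
table [0.5022 0.2601 0.0033]
tray mid [0.4233 0.0127 0.0026]
pad [0.5583 0.382  0.1416]
[[ 0.4904  0.1039  0.014 ]
 [ 0.465  -0.0943  0.014 ]
 [ 0.3589 -0.0808  0.014 ]
 [ 0.3838  0.114   0.014 ]] [0.4245 0.0107 0.014 ] [np.float64(0.107), np.float64(0.2), np.float64(0.107), np.float64(0.196)]
pad [0.55655544 0.38189672 0.147     ]
grip [0.58271998 0.14494358 0.101     ] [0.58307268 0.0865035  0.101     ]
top 1090
y0.090 n18 x 0.571..0.600 zmax 0.0966 xtop 0.584
y0.098 n18 x 0.572..0.601 zmax 0.1006 xtop 0.588
y0.106 n18 x 0.570..0.600 zmax 0.0991 xtop 0.587
y0.114 n18 x 0.570..0.601 zmax 0.1025 xtop 0.583
y0.122 n21 x 0.570..0.601 zmax 0.1003 xtop 0.585
y0.130 n21 x 0.570..0.600 zmax 0.0991 xtop 0.585
y0.138 n17 x 0.569..0.595 zmax 0.1003 xtop 0.580
y0.146 n16 x 0.570..0.596 zmax 0.1064 xtop 0.581
y0.154 n18 x 0.567..0.595 zmax 0.1018 xtop 0.583
y0.162 n28 x 0.563..0.599 zmax 0.1065 xtop 0.583
y0.170 n14 x 0.563..0.599 zmax 0.0994 xtop 0.586
y0.178 n36 x 0.553..0.605 zmax 0.1168 xtop 0.574
y0.186 n21 x 0.557..0.605 zmax 0.1112 xtop 0.585
y0.194 n23 x 0.561..0.600 zmax 0.1075 xtop 0.
[... 2744 characters left out ...]
9 xtop 0.570
y0.314 n86 x 0.542..0.598 zmax 0.1242 xtop 0.573
y0.322 n123 x 0.541..0.630 zmax 0.1256 xtop 0.567
y0.330 n111 x 0.541..0.628 zmax 0.1252 xtop 0.570
y0.338 n125 x 0.540..0.625 zmax 0.1272 xtop 0.557
y0.346 n61 x 0.549..0.597 zmax 0.1298 xtop 0.557
y0.354 n50 x 0.548..0.567 zmax 0.1328 xtop 0.556
y0.362 n55 x 0.549..0.567 zmax 0.1357 xtop 0.557
y0.370 n9 x 0.543..0.566 zmax 0.1416 xtop 0.550
y0.378 n18 x 0.542..0.569 zmax 0.1446 xtop 0.553
y0.386 n21 x 0.543..0.566 zmax 0.1482 xtop 0.554
y0.394 n22 x 0.541..0.567 zmax 0.1509 xtop 0.552
y0.402 n28 x 0.542..0.570 zmax 0.1512 xtop 0.555
y0.410 n20 x 0.638..0.680 zmax 0.0728 xtop 0.657
y0.418 n47 x 0.630..0.683 zmax 0.0734 xtop 0.658
```

```bash
cat >> h.py <<'E'
YAW=np.arctan2(-1,.07)
O=np.array([.576,.224,0]); X=np.array([np.cos(YAW),np.sin(YAW),0]); Y=np.array([-np.sin(YAW),np.cos(YAW),0])
def W(x,y,z): return O+x*X+y*Y+np.array([0,0,z])
def ori(yaw,s=1):
    y=s*np.array([-np.sin(yaw),np.cos(yaw),0]); x=np.array([0,0,-1.]); return R.from_matrix(np.c_[x,y,np.cross(x,y)]).as_rotvec()
E
python3 - <<'E'
from h import *
Q=np.vstack([cloud(load(n)).reshape(-1,3) for n in("top","side")])
m=(Q[:,2]>.09)&(Q[:,2]<.6)&(Q[:,0]>.64)&(Q[:,0]<.9)&(Q[:,1]>.0)&(Q[:,1]<.5);q=Q[m]
for z in np.arange(.1,.6,.05):
    a=q[abs(q[:,2]-z)<.025]; 
    if len(a): print('z%.2f xmin %.3f y %.2f..%.2f n%d'%(z,np.percentile(a[:,0],2),a[:,1].min(),a[:,1].max(),len(a)))
print('toolR',R.from_rotvec(manip.state()['tcp_rot']).as_matrix().round(2))
pad=W(-.166,-.010,.165); print('pad',pad)
for s in(1,-1):
    for n,p,yw in [("ret",np.array([.15,-.38,.42]),YAW),("mid",np.array([.4,.1,.4]),YAW),("pad",pad,YAW),("slv",W(.021,0,.066),YAW),("adp",W(.081,0,.07),YAW),("tray",np.array([.4245,.0107,.01]),np.radians(-97.3))]:
        j=inverse_kinematics(p,ori(yw,s)); print(s,n,None if j is None else np.round(j,2))
E
```

```text
z0.10 xmin 0.702 y 0.00..0.50 n3002
z0.15 xmin 0.718 y 0.00..0.50 n3659
z0.20 xmin 0.725 y 0.00..0.50 n3837
z0.25 xmin 0.733 y 0.00..0.50 n4083
z0.30 xmin 0.740 y 0.00..0.50 n4336
z0.35 xmin 0.747 y 0.00..0.50 n4619
z0.40 xmin 0.754 y 0.00..0.50 n4185
z0.45 xmin 0.749 y 0.00..0.50 n3585
toolR [[-0.    0.32 -0.95]
 [ 0.   -0.95 -0.32]
 [-1.   -0.   -0.  ]]
pad [0.55443278 0.3888965  0.165     ]
1 ret [-1.26 -0.31  1.84  0.    1.61 -1.33]
1 mid [ 0.18 -0.31  1.87 -0.    1.57  0.11]
1 pad [ 0.57  0.32  1.67 -0.    1.15  0.51]
1 slv [ 0.3   0.31  1.89 -0.    0.94  0.23]
1 adp [ 0.2   0.28  1.92 -0.    0.94  0.13]
1 tray [-0.03  0.07  2.31  0.    0.76  0.09]
-1 ret [-1.26 -0.31  1.84  0.    1.61  1.82]
-1 mid None
-1 pad None
-1 slv None
-1 adp None
-1 tray None
```

```bash
python3 - <<'E'
from h import *
o=ori(YAW)
j=np.array(inverse_kinematics([.15,-.38,.42],o)); j[5]=-.03
manip.set_joints(j); manip.set_gripper(0.0,10)
manip.move_pose([.4,.12,.4],o); manip.move_pose(W(-.166,-.010,.20),o)
manip.move_linear(W(-.166,-.010,.156),.08); f0=st()['contact_force']
snap("side","pics/s1.png")
for k in range(14):
    z=.152-.003*k
    manip.move_linear(W(-.166-.007*min(1,max(0,(.147-z)/.026)),-.010,z),.05)
    s=st()
    if s['contact_force'][2]-f0[2]>14: break
E
```

```text
t6.7 [0.5544 0.3889 0.1556] F [0.9 0.9 0.5] w0.0003
t7.0 [0.5545 0.389  0.1522] F [-0.1  0.   0.7] w0.0006
t7.3 [0.5547 0.3894 0.1496] F [-0.6  1.8  2.8] w0.0003
t7.5 [0.5548 0.3895 0.1462] F [0.3 1.4 2.9] w0.0003
t7.8 [0.5545 0.3901 0.1429] F [1.  1.9 2.9] w0.0007
t8.0 [0.5544 0.3909 0.14  ] F [0.  0.9 3.7] w0.0005
t8.3 [0.5544 0.3917 0.1372] F [-0.3  0.6  4.4] w0.0003
t8.5 [0.5543 0.3924 0.1339] F [1.1 0.8 3.5] w0.0003
t8.8 [0.5542 0.3931 0.1308] F [0.8 1.3 3. ] w0.0001
t9.0 [0.5541 0.3936 0.1277] F [ 2.4 -1.3  4.1] w0.0004
t9.3 [0.5539 0.3943 0.1245] F [ 1.4 -2.6  3.1] w0.0002
t9.5 [0.5538 0.3953 0.1216] F [ 1.  -1.8  2.7] w0.0008
t9.8 [0.554  0.3958 0.1203] F [-1.5 -4.5  9.6] w0.0004
t10.0 [0.5541 0.3958 0.1199] F [-5.4 -6.9 19.3] w0.0004
```

```bash
python3 - <<'E'
from h import *
manip.move_linear(W(-.172,-.010,.17),.12); manip.set_gripper(.06,20)
manip.move_linear(W(-.1,-.010,.22),.25);manip.move_linear(W(.021,0,.19),.25)
c=snap("side"); b=snap("top"); st()
Q=cloud(b).reshape(-1,3); q=Q[(abs(Q[:,0]-.555)<.012)&(abs(Q[:,1]-.39)<.008)];print('pad z',np.median(q[:,2]))
a=cv2.resize(c["image"][160:300,120:340],(660,420),interpolation=cv2.INTER_CUBIC);cv2.imwrite('pics/s2.png',a)
E
```

```text
t12.8 [0.5775 0.2048 0.1902] F [0.1 1.  0. ] w0.0599
pad z 0.11575820420435301
```

View pics/s2.png

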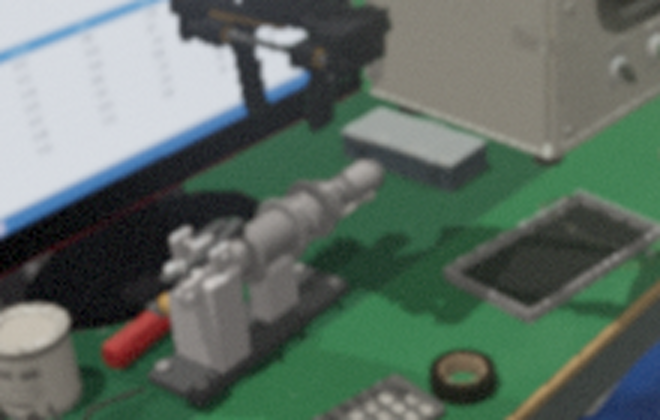

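```bash
python3 - <<'E'
from h import *
manip.move_linear(W(.021,0,.067),.1); f0=st()['contact_force']
manip.set_gripper(.046,10); st()
for k in range(1,19):
    manip.move_linear(W(.021-.002*k,0,.067),.05)
    s=st(); f=-(s['contact_force']-f0)@X; print(k,'%.1f'%-f)
    if abs(f)>20: break
E
```

```text
t14.2 [0.5782 0.2033 0.068 ] F [-0.1  0.8 -0.5] w0.0599
t14.6 [0.5786 0.2033 0.0677] F [3.  0.3 0.4] w0.0462
t14.9 [0.5784 0.2048 0.0676] F [ 3.8 -2.6  1.6] w0.0462
1 3.6
t15.1 [0.5782 0.2065 0.0676] F [ 3.7 -3.4  2.7] w0.0455
2 4.4
t15.4 [0.5781 0.2086 0.0674] F [ 4.9 -3.7  1.9] w0.0459
3 4.7
t15.6 [0.578  0.2103 0.0674] F [ 5.2 -4.6  0.4] w0.0462
4 5.7
t15.9 [0.5779 0.212  0.0674] F [ 6.4 -6.5  0.8] w0.0460
5 7.7
t16.1 [0.5777 0.2134 0.0673] F [ 6.  -7.7  1.6] w0.0458
6 8.9
t16.4 [0.5777 0.215  0.0673] F [ 6.6 -8.1  1.3] w0.0463
7 9.3
t16.6 [0.5775 0.2165 0.0673] F [ 5.6 -9.4  1. ] w0.0462
8 10.5
t16.9 [0.5774 0.2182 0.0672] F [  6.  -11.7   1.3] w0.0462
9 12.8
t17.1 [0.5772 0.2212 0.0672] F [ 5.1 -6.2  0.8] w0.0457
10 7.3
t17.4 [0.5771 0.2231 0.0673] F [ 5.1 -7.7  1.2] w0.0461
11 8.8
t17.6 [0.5769 0.225  0.0672] F [ 6.  -8.1  0.8] w0.0464
12 9.3
t17.9 [0.5768 0.227  0.0672] F [ 5.9 -8.7  1.5] w0.0463
13 9.8
t18.1 [0.5767 0.2286 0.0672] F [ 6.4 -9.5  1.4] w0.0461
14 10.7
t18.4 [0.5766 0.2292 0.0672] F [  6.7 -13.7   2.3] w0.0460
15 14.9
t18.6 [0.5766 0.2297 0.0672] F [  6.7 -19.6   2.1] w0.0464
16 20.8
```

```bash
sed -i 's/O=np.array(\[.576/O=np.array([.580/' h.py; python3 - <<'E'
from h import *
p=manip.state()['tool_pos']
manip.move_linear(p+.004*X,.03);st(); manip.set_gripper(.060); st()
manip.move_linear(W(.009,0,.067),.1);manip.move_linear(W(.009,0,.19),.2); manip.move_linear(W(.079,0,.19),.25)
b=snap("top");c=snap("side")
Q=cloud(c).reshape(-1,3);m=(Q[:,2]>.108)&(Q[:,2]<.118)&(abs(Q[:,0]-.58)<.025)&(Q[:,1]<.3)&(Q[:,1]>.15);print(np.histogram(Q[m][:,1],np.arange(.15,.304,.006)))
a=np.hstack([cv2.resize(c["image"][200:290,140:260],(480,360),interpolation=cv2.INTER_CUBIC)]);cv2.imwrite('pics/s3.png',a)
E
```

```text
t19.1 [0.577  0.2245 0.0672] F [ 3.7 -7.1  1.9] w0.0460
t19.5 [0.5748 0.2253 0.0659] F [-3.7 -3.9  0.2] w0.0601
(array([ 0,  0,  0,  0,  0,  0,  0,  4, 20,  4,  0,  0,  0,  1, 15,  5,  0,
        0,  0,  0,  0,  0,  4, 11,  2]), array([0.15 , 0.156, 0.162, 0.168, 0.174, 0.18 , 0.186, 0.192, 0.198,
       0.204, 0.21 , 0.216, 0.222, 0.228, 0.234, 0.24 , 0.246, 0.252,
       0.258, 0.264, 0.27 , 0.276, 0.282, 0.288, 0.294, 0.3  ]))
```

View pics/s3.png

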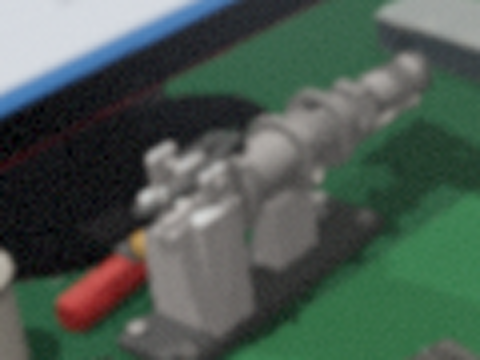

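```bash
python3 - <<'E'
from h import *
manip.move_linear(W(.079,0,.070),.1); f0=st()['contact_force']
manip.set_gripper(.036,5);manip.dwell(.2);st(); manip.set_gripper(.0,5);manip.dwell(.3);s=st()
print('lateral',(s['contact_force']-f0)@Y)
E
```

```text
t22.4 [0.5863 0.1453 0.0709] F [-0.5 -0.9  0.4] w0.0600
t23.2 [0.5855 0.1452 0.0699] F [ 0.7  1.2 -0.7] w0.0360
t23.7 [0.5855 0.1452 0.07  ] F [ 0.7  0.6 -0.8] w0.0316
lateral 1.3241107550879905
```

```bash
python3 - <<'E'
from h import *
manip.set_gripper(0,45);manip.dwell(.2);s=st();p=np.array(s['tool_pos'])
for d in(.005,.012,.025,.04,.055,.07):
    manip.move_linear(p+d*X,.05);s=st()
    if np.linalg.norm(s['contact_force'])>30: print('stop');break
c=snap("side");cv2.imwrite('pics/s4.png',cv2.resize(c["image"][150:300,140:360],(660,450),interpolation=cv2.INTER_CUBIC))
E
```

```text
t24.1 [0.5855 0.1452 0.07  ] F [ 0.  -0.  -1.4] w0.0307
t24.4 [0.5857 0.1401 0.0698] F [ 0.5  1.4 -1.8] w0.0310
t24.7 [0.586  0.1324 0.0696] F [-0.5 -1.  -3.2] w0.0312
t25.1 [0.5872 0.1198 0.0699] F [-0.2  0.2 -4.2] w0.0310
t25.5 [0.5883 0.1049 0.07  ] F [ 0.1 -1.4 -3.7] w0.0312
t26.0 [0.5894 0.09   0.07  ] F [-0.4 -0.3 -4.1] w0.0312
t26.4 [0.5904 0.075  0.07  ] F [-0.2 -0.2 -2.4] w0.0311
```

View pics/s4.png

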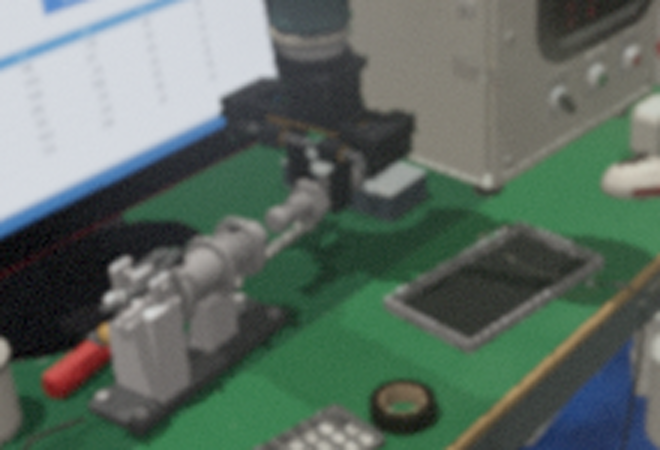

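```bash
python3 - <<'E'
from h import *
yw=np.radians(-97.3); o=ori(yw); xt=np.array([np.cos(yw),np.sin(yw),0])
t=np.array([.425,.0107,0])+.010*xt
p=np.array(manip.state()['tool_pos'])
manip.move_linear([p[0],p[1],.13],.15)
manip.move_linear([t[0],t[1],.13],.12,rot=o)
manip.move_linear([t[0],t[1],.03],.08); f0=st()['contact_force']
z=.022
manip.move_linear([t[0],t[1],.022],.03)
while z>.006:
    z-=.0015; manip.move_linear([t[0],t[1],z],.02); s=st()
    if s['contact_force'][2]-f0[2]>4: break
c=snap("side");cv2.imwrite('pics/s5.png',cv2.resize(c["image"][210:280,250:360],(660,420),interpolation=cv2.INTER_CUBIC))
E
```

```text
t30.1 [0.4244 0.0007 0.0306] F [ 0.8  0.3 -2.7] w0.0313
t30.8 [0.4237 0.0008 0.0205] F [-0.  -0.1 -3.2] w0.0309
t31.0 [0.4236 0.0008 0.0189] F [ 1.   0.3 -3.5] w0.0310
t31.3 [0.4236 0.0008 0.0174] F [-0.5 -0.9 -3.9] w0.0310
t31.5 [0.4236 0.0008 0.0159] F [-0.7  0.1 -3.4] w0.0310
t31.8 [0.4236 0.0008 0.0144] F [ 0.6  0.2 -3.9] w0.0309
t32.0 [0.4236 0.0008 0.0129] F [-0.8  0.9 -3.7] w0.0314
t32.3 [0.4236 0.0008 0.0114] F [-0.4  0.8 -4.3] w0.0307
t32.5 [0.424  0.0008 0.0102] F [ 0.5  0.2 -2.4] w0.0308
t32.8 [0.4241 0.0008 0.0099] F [-4.7  1.6 12. ] w0.0308
```

View pics/s5.png

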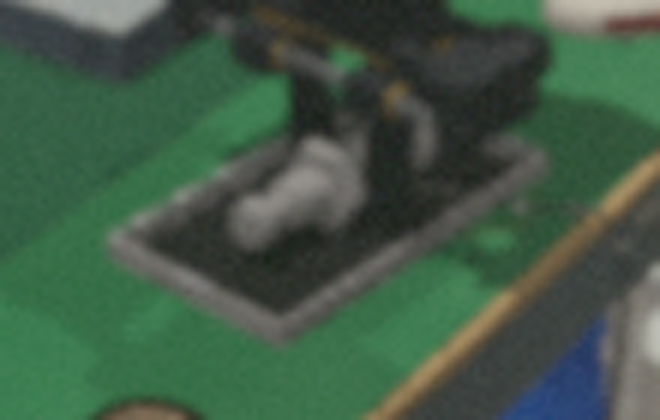

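```bash
python3 - <<'E'
from h import *
manip.set_gripper(0,8);manip.dwell(.2);manip.set_gripper(0,3);manip.dwell(.4);st()
manip.set_gripper(.035,3);manip.dwell(.3);manip.set_gripper(.050);st()
p=np.array(manip.state()['tool_pos']);manip.move_linear([p[0],p[1],.12],.08)
manip.move_linear([.40,-.02,.3],.25);manip.move_pose([.24,-.32,.42],ori(np.radians(-97.3)-.9));st()
for n,(a,b,e,f) in(("top",(150,260,155,315)),("side",(180,300,140,360))):
    c=snap(n);P=c["image"][a:b,e:f];cv2.imwrite('pics/f_%s.png'%n,cv2.resize(P,None,fx=640/P.shape[1],fy=640/P.shape[1],interpolation=cv2.INTER_CUBIC))
E
```

```text
t33.8 [0.4241 0.0008 0.0093] F [-2.4 -0.2  4.6] w0.0317
t34.8 [0.4237 0.0008 0.0085] F [-0.  -0.3 -0.3] w0.0503
t38.6 [ 0.2404 -0.3194  0.419 ] F [-0.1  1.2 -0.2] w0.0501
```

View pics/f_top.png

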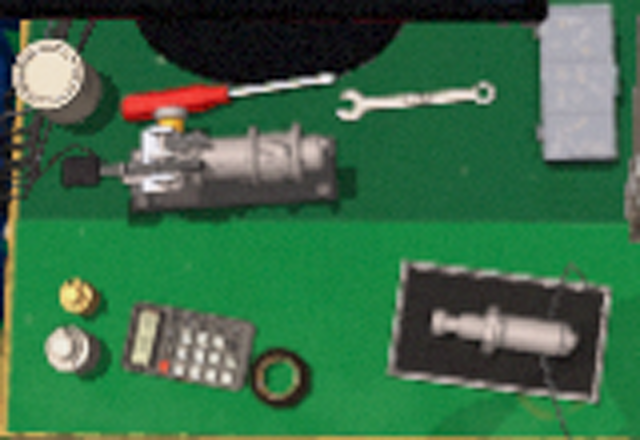

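View pics/f_side.png

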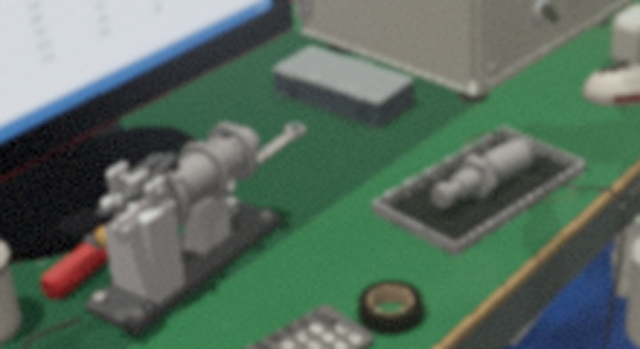

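The adapter lies flat and centred in the tray, at about (505,328) in the top crop. The sleeve is still back, the lever is down and the bystanders look unmoved, so I am handing in.

```bash
python3 - <<'E'
from h import *
order.close_job(); 
E
```

```text
the job is handed in; nothing more can be done
```

The adapter is out of the coupler and lying flat near the middle of the tray. I handed the job in with about 39 s on the clock, and no verdict is reported.

- **Lever:** I pressed the pad down onto its stop, where the force rose sharply to 19 N. After I let go, the pad stayed at about 0.116 m high in the depth image, so it held down.
- **Sleeve:** I drew it back to its hard stop, at about 20 N. After release its flanges sat about 15 mm further back than at the start, which matches the catch position.
- **Adapter:** I gripped it centred, drew it 70 mm straight out with only a few N of force, and lowered it until it touched the liner, at about 15 N. I then eased the grip off before opening.
- **Last look:** Pictures from both cameras show the adapter inside the tray, the sleeve still back and the lever down. The spanner, screwdriver, weights and tape look unmoved. The stamp, timer and mouse were mostly outside those final crops; the arm did not work near them.

**Disagreement:** my first estimate of the barrel's position was about 4 mm off sideways, because the two cameras disagreed. One finger rubbed the sleeve's waist at 3–7 N while I drew it back. I corrected the position before gripping the adapter.

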